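Put the decorating turntable's wheel head back on its keyed spindle

TASK

Put the loose wheel head back on the stand of the decorating turntable: set it over the spindle and turn it until its three tabs drop into the spindle's keyways and it sits fully home, flat on the stand's flange. Then let go of it, and leave the paint pots and the brush pot standing where they are.

Things in the scene. Friction and masses are not known exactly. Their poses are not given: they have to be found in the camera images.
- wheel_center (a point): Loose bare-aluminium wheel head (about 0.4 kg), lying flat, hub up: round disc 130 mm across, 8 mm thick, with a hexagonal hub rising to 36 mm above the underside (28 mm above the disc's upper face), 52 mm across flats, 60 mm across corners. Point on its axis, 18 mm above the underside. z up along the axis; x passes through the middle of a hub flat (flats every 60 deg) and of a tab.
- wheel_tab (a point): Inner face of one tab of the wheel head, on its underside, 12.5 mm from the axis along the wheel head's +x. The through bore is hexagonal, 39 mm across flats; at its lower end three tabs 120 deg apart, 8 mm tall from the underside up and 6.5 mm wide, point inward to 12.5 mm from the axis. A third of a turn makes no difference to the fit.
- spindle_top (a point): Tip of the steel spindle on the grey stand, on its upright axis, 102 mm above the table. The stand is fixed: foot 110 mm across. The spindle's round nose is 22 mm across, its last 8 mm tapering to 12 mm. The spindle is locked and does not turn. The way its keyways face differs each time, any angle, and is NOT given by this point's axes: it must be seen or felt.
- shoulder (a point): On the spindle's axis, level with the top of its shoulder, 82 mm above the table. The shoulder is 36 mm across and 12 mm tall. Three keyways 120 deg apart, 10.5 mm wide, cut through its full height, open at top and side. With its tabs lying on the shoulder the wheel head's underside is at this height; with the tabs in the keyways (within about 6 deg) it goes 12 mm lower. Axes say nothing of the keyways.
- flange (a point): On the spindle's axis, level with the flat top of the stand's round flange (70 mm across), 70 mm above the table: where the underside of the wheel head rests when it is fully home. Axes say nothing of the keyways.
- paint_a_center (a point): Bystander: closed glass pot of green paint with a metal lid, 46 mm across, 58 mm tall; point at its centre, half-way up. Stands between the stand and the wheel head.
- paint_b_center (a point): Bystander: closed glass pot of red paint with a metal lid, 46 mm across, 58 mm tall; point at its centre. Stands farther from the robot.
- brush_pot_center (a point): Bystander: white ceramic pot 72 mm across, 100 mm tall with three brushes standing in it up to 195 mm above the table; point on its axis, 50 mm up. Stands farther from the robot.
Mind the look-alikes: they are no part of the job. Several things look just like the part that bears wheel_center: the one meant starts nearest to the robot's base. Of the things that look like the part that bears spindle_top, take the one that is farthest to the robot's right at the start.

How it is judged:
By the outcome, as a careful person would: the job done as asked, in the order asked, and still so for the second after the job is handed in, with the robot touching nothing.
It also fails if it takes over 67 s, if anything falls off the work surface, if the arm or the gripper's body presses on something with over 40 N, if the wrist force passes 120 N, or if a joint passes its speed limit or range.

ROBOT

A 6-joint arm with a two-finger parallel gripper is mounted at the origin on the work surface. World frame = base frame: x ahead of the robot, y to its left, z up, the work surface at z = 0. Lengths are in m, angles in rad, forces in N, time in s.
With the tool pointing down it reaches from about 0.35 to 0.725 m from the base axis. Payload 6 kg.
Tool frame: the origin (TCP) lies on the centre line of the jaws, within the pads' length; the fingertips stand 8 mm ahead of it and the grasp point (between the pads) lies 11 mm behind it (robot.tips_ahead is the distance from the TCP to the fingertips, in m); z points along the fingers, y is the line along which they close (so a half turn about z gives the same grasp; the last joint's range is limited). The gripper opens to 85 mm and grips with 20 to 120 N. Pads are 22 mm wide; open, the fingers measure 114 mm over their backs; the gripper's body (76 mm by 85 mm) begins 54 mm behind the grasp point. The pads swing forward as they close: fully open they stand 13 mm farther back than shut.
Start: joints at [1.481, 0.04, 0.085, 0, -1.615, -0.334], TCP at [0.247, 0.547, 0.239] pointing down, gripper open.
Joint ranges: [-2.56, 2.56], [-1.29, 2.01], [-1.08, 1.49], [-3.29, 1.98], [-2.81, -0.18], [-2.99, 2.99]. Speed limits (rad/s): [2.57, 2.57, 3.01, 3.14, 3.14, 3.14].

INTERFACE

Orientations are given as a 3x3 rotation matrix whose columns are the frame's x, y, z axes.
In Python, from rig import robot, cams, order gives the robot as it stands. The module is installed in compiled form; this text tells all that it offers.
- The arm moves only by the tool jog_arm, never from a script. Its arguments are lists of equal length, an entry for each row: "translation": the shift along the tool's x, y, z scaled (see below), a list of three; "turn": the turn about the tool's z scaled (see below). A call has 1 to 5 rows; each row is the pose to reach, as a shift and turn from the pose commanded when the call began, along the tool's axes at that moment, turning the shorter way round; what a row does not reach only later rows make up. The controller multiplies each number of a shift by 0.1 m and each number of a turn by 360 degrees. A row lasts 1/8 s, in which the tool goes at most 62.5 mm and 10.7 degrees, less where a joint would pass 70% of its speed; a pose out of reach is approached as far as the arm can. A call with a number of a shift or a turn outside -1 to 1 is refused whole. A call with a gripper value outside its range is refused whole. "gripper" is the opening, from -1 (shut) to 1 (fully open), set as the call begins (left out, the last holds). The fingers move at their own pace and stop on an object; "squeeze" is the grip in N (left out, the last holds). Time passes only in rows, so rows that repeat a pose let the fingers close. It gives the time, the measured TCP pose, the force, the opening and the grip force at its end, in the units of the state.
- robot.observe(): the state, without advancing time (a new reading comes with each control period).
- cams.grab_frame(name): name is "side" or "top" or "wrist"; returns a dict with "pixels" (420x560x3 uint8, red, green, blue), "fx", "fy", "cx", "cy" (pixels), "rvec" (rotation vector, rad) and "tvec" (3), from world to camera coordinates, as OpenCV has them. Camera axes: x right, y down, z forward; pixel columns grow to the right and rows downward; lengths in m; the calibration is good to about 2 mm. A picture is of the moment at which its call begins. There is no depth.
- order.sign_off(): hands the job in; it is judged then, once.
The state is a dict: "clock": time; "joints": joint angles; "dq": joint speeds; "effort": joint torques, N m; "position": TCP position; "orientation": TCP orientation; "wrist_force": force on the tool from outside, world axes, zero at the start; "torque": the same for the moment, N m; "opening": finger opening in m; "gripper_force": force on a finger pad.
Only numpy, scipy, OpenCV 4.12 (cv2) and the standard library are available. Lean on these libraries where they do the work, as an engineer would, in place of code of your own. Each camera call takes 0.05 s, during which the arm holds its last target. There are 200 camera calls.

## Working session

There is one attempt and no reset: what is moved stays moved. The work goes in short steps, Python scripts to look and compute and a tool call to move; the robot and the scene stay as the last step left them, time stands still between calls to the robot, and variables do not carry over. Pictures are saved under pics/ and viewed, at most 10 in all, crops included, and the job is handed in when it is done.

Besides the shell and the picture viewer there is one more tool, called after "Call:" by a JSON object that holds its "op" and its "data", one argument or row to a line. jog_arm: Moves the arm, as the interface text tells. Shifts and turns lie within -1 to 1; 1 stands for 0.1 m of shift or 360 degrees of turn. Its arguments: {"type":"object","properties":{"translation":{"type":"array","items":{"type":"array","items":{"type":"number"}}},"turn":{"type":"array","items":{"type":"number"}},"gripper":{"type":"number"},"squeeze":{"type":"number"}},"required":["translation","turn"]}

```bash
mkdir -p pics; cat > h.py <<'E'
import numpy as np, cv2
from rig import robot, cams, order
def grab(n,f=None):
    d=cams.grab_frame(n)
    if f: cv2.imwrite('pics/'+f,d['pixels'][:,:,::-1])
    return d
def ray(d,u,v):
    R=cv2.Rodrigues(np.array(d['rvec'],float))[0];t=np.array(d['tvec'],float).ravel()
    r=R.T@np.array([(u-d['cx'])/d['fx'],(v-d['cy'])/d['fy'],1.]);return -R.T@t,r
def onz(d,u,v,z):
    c,r=ray(d,u,v);return c+r*(z-c[2])/r[2]
def proj(d,p):
    K=np.array([[d['fx'],0,d['cx']],[0,d['fy'],d['cy']],[0,0,1.]])
    return cv2.projectPoints(np.array(p,float).reshape(-1,1,3),np.array(d['rvec'],float),np.array(d['tvec'],float),K,None)[0].reshape(-1,2)
E
python3 - <<'E'
from h import *
a=grab('top','top0.png');b=grab('side','side0.png')
np.save('top0.npy',a,allow_pickle=True);np.save('side0.npy',b,allow_pickle=True)
for d in(a,b): print(d['fx'],d['cx'],d['cy'],ray(d,280,210))
s=robot.observe();print(s)
E
```

```text
469.5038339741402 278.60077535896556 210.97222120017548 (array([ 0.52821636, -0.015047  ,  1.14533351]), array([ 9.09718790e-02,  5.43093266e-04, -9.95859926e-01]))
490.3141163606192 277.85329640802183 211.10221724339482 (array([ 0.46838815, -0.80252304,  1.09388817]), array([ 0.12377916,  0.61768983, -0.77663519]))
{'clock': 0.1, 'joints': array([ 1.48069833e+00,  4.07526869e-02,  8.39207790e-02, -3.95025075e-04,
       -1.61547558e+00, -3.33719223e-01]), 'dq': array([-0.00085497,  0.00076363,  0.00223176,  0.00128519, -0.00028269,
        0.0006134 ]), 'effort': array([-4.94562453e-03, -3.69345367e+01,  3.48276222e+01,  6.95167199e+00,
       -4.58739465e-03, -1.47582426e-06]), 'position': array([0.2465566 , 0.54670343, 0.23838633]), 'orientation': array([[ 9.11532947e-01, -4.11226709e-01, -5.28998919e-04],
       [-4.11227031e-01, -9.11531771e-01, -1.46952738e-03],
       [ 1.22109585e-04,  1.55706128e-03, -9.99998780e-01]]), 'wrist_force': array([-0.70555632, -0.27549196,  0.59512837]), 'torque': array([-0.04397413,  0.02348856,  0.02923698]), 'gripper_force': 0.0, 'opening': 0.08554723886752841}
```

View pics/top0.png

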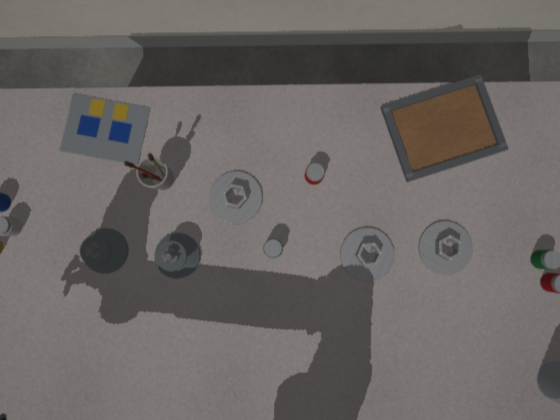

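View pics/side0.png

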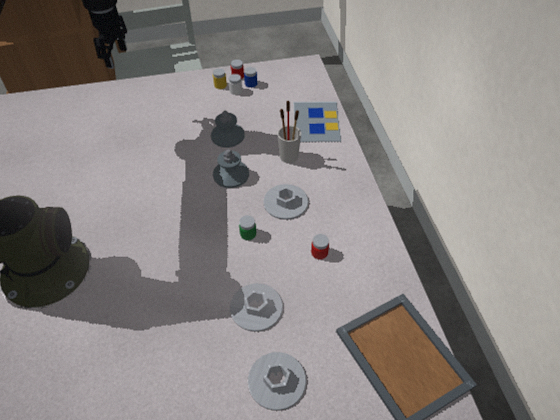

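Top view shows stands at about (105,250) and (177,255). The wheel heads are at (236,196), (367,253) and (445,247), green pot (273,248), red pot (315,174), brush pot (152,173). The side view shows the same things. Next I compute positions.

```bash
python3 - <<'E'
from h import *
a=np.load('top0.npy',allow_pickle=True).item();b=np.load('side0.npy',allow_pickle=True).item()
for n,u,v,z in [('w1',236,196,.01),('w2',367,253,.01),('w3',445,247,.01),('s1',105,250,.03),('s2',177,255,.03),('s2tip',174,249,.1),('green',273,248,.058),('red',315,174,.058),('brush',152,173,.1)]:
    p=onz(a,u,v,z);print(n,p.round(3),np.hypot(*p[:2]).round(3),proj(b,p).round())
p=proj(a,[[.4,0,0],[.5,0,0]]);print(p)
g=cv2.cvtColor(a['pixels'],cv2.COLOR_RGB2GRAY)
def crop(d,u,v,s=45):
    c=d['pixels'][max(0,v-s):v+s,max(0,u-s):u+s,::-1];c=cv2.resize(c,(390,390),interpolation=cv2.INTER_CUBIC);return np.clip(c*1.7,0,255).astype('uint8')
cv2.imwrite('pics/crop1.png',np.hstack([crop(a,367,253),crop(a,177,255)]))
E
```

```text
w1 [0.667 0.092 0.01 ] 0.674 [[287. 200.]]
w2 [ 0.526 -0.223  0.01 ] 0.571 [[257. 305.]]
w3 [ 0.538 -0.411  0.01 ] 0.677 [[277. 378.]]
s1 [0.54  0.402 0.03 ] 0.673 [[228. 130.]]
s2 [0.526 0.231 0.03 ] 0.574 [[231. 169.]]
s2tip [0.539 0.222 0.1  ] 0.583 [[234. 153.]]
green [0.54  0.003 0.058] 0.54 [[247. 221.]]
red [ 0.711 -0.097  0.058] 0.718 [[319. 240.]]
brush [0.711 0.273 0.1  ] 0.761 [[288. 133.]]
[[275.11303764 306.4538311 ]
 [274.67907559 264.62890468]]
```

View pics/crop1.png

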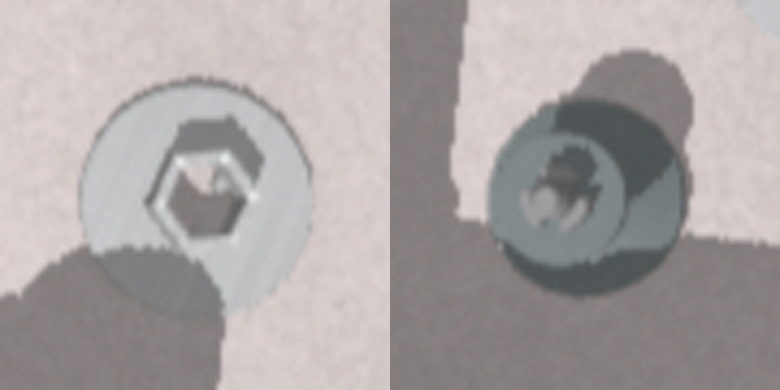

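Candidates by top pixel:
- Wheel heads: w2 (367,253) is 0.571 m from the base, w1 (236,196) 0.674 m, w3 (445,247) 0.677 m. I choose w2.
- Stands: s2 (177,255) has y=0.23, s1 (105,250) has y=0.40. I choose s2, farthest right.

The crop confirms both: a hub disc on the left, and a stand with its spindle and keyed shoulder on the right. Now I move over the stand and look with the wrist camera.

Call:
{"op": "jog_arm", "data": {
  "translation": [
    [0.49,0.22,0],
    [0.98,0.435,0]
  ],
  "turn": [0,0]
}}

```text
clock: 0.35
position: [0.3184, 0.466, 0.2385]
orientation: [[0.912, -0.41, -0.0], [-0.41, -0.912, -0.001], [0.0, 0.001, -1.0]]
wrist_force: [1.3, -0.4, 0.8]
opening: 0.0855
gripper_force: 0.0
```

Call:
{"op": "jog_arm", "data": {
  "translation": [
    [0.49,0.22,0],
    [0.98,0.435,0]
  ],
  "turn": [0,0]
}}

```text
clock: 0.6
position: [0.3903, 0.3855, 0.2389]
orientation: [[0.912, -0.411, -0.0], [-0.411, -0.912, -0.0], [-0.0, 0.001, -1.0]]
wrist_force: [1.0, 1.0, -0.4]
opening: 0.0855
gripper_force: 0.0
```

Call:
{"op": "jog_arm", "data": {
  "translation": [
    [0.49,0.22,0],
    [0.98,0.435,0],
    [0.98,0.435,0],
    [0.98,0.435,0]
  ],
  "turn": [0,0,0,0]
}}

```text
clock: 1.1
position: [0.461, 0.3069, 0.2388]
orientation: [[0.911, -0.412, -0.001], [-0.412, -0.911, -0.0], [-0.0, 0.001, -1.0]]
wrist_force: [0.1, -0.0, -0.7]
opening: 0.0854
gripper_force: 0.0
```

```bash
python3 - <<'E'
from h import *
d=grab('wrist','w1.png');np.save('w1.npy',d,allow_pickle=True)
s=robot.observe();print(s['clock'],s['position'],s['orientation'].round(3).tolist())
c,r=ray(d,280,210);print(c-s['position'],s['orientation'].T@(c-s['position']),s['orientation'].T@r)
print(proj(d,[.535,.223,.102]))
E
```

```text
1.15 [0.46064385 0.30740092 0.23891882] [[0.912, -0.411, -0.001], [-0.411, -0.912, -0.0], [-0.0, 0.001, -1.0]]
[ 0.06420269 -0.03068861  0.13497222] [ 0.07108996  0.00167408 -0.13499886] [-0.29719492  0.01403001  0.95498153]
[[331.60403146  70.45842776]]
```

View pics/w1.png

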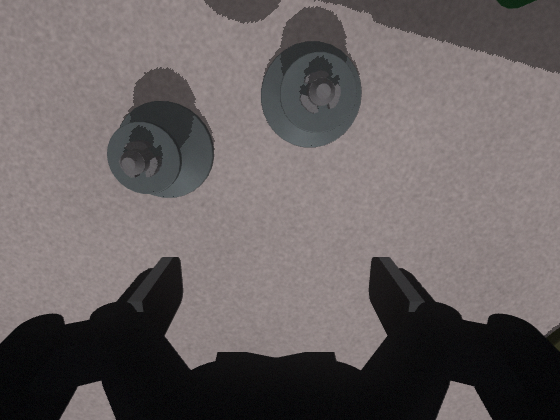

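The wrist view shows the target stand at (311,94), its nose at about (323,90) and the keyed shoulder around it. The other stand is at (160,150). I go a little closer so the keyways are sharper.

```bash
python3 - <<'E'
from h import *
d=np.load('w1.npy',allow_pickle=True).item()
print(onz(d,323,90,.102),onz(d,311,94,.01))
R=np.array([[.912,-.411],[-.411,-.912]]);p=onz(d,323,90,.102)
print(R.T@(p[:2]-[.4606,.3074]))
E
```

```text
[0.52422831 0.23469396 0.102     ] [0.52558243 0.23385959 0.01      ]
[0.0879112  0.04015668]
```

Call:
{"op": "jog_arm", "data": {
  "translation": [
    [0.3,0.2,0.25],
    [0.5,0.4,0.5],
    [0.5,0.4,0.5],
    [0.5,0.4,0.5]
  ],
  "turn": [0,0,0,0]
}}

```text
clock: 1.65
position: [0.49, 0.2511, 0.1901]
orientation: [[0.912, -0.41, 0.001], [-0.41, -0.912, 0.0], [0.001, -0.001, -1.0]]
wrist_force: [-0.8, 0.2, -0.3]
opening: 0.0853
gripper_force: 0.0
```

```bash
python3 - <<'E'
from h import *
d=grab('wrist');np.save('w2.npy',d,allow_pickle=True)
s=robot.observe();print(s['clock'],s['position'],s['wrist_force'])
u,v=proj(d,[.525,.234,.082])[0].astype(int);print(u,v)
c=d['pixels'][v-50:v+50,u-60:u+60,::-1]
c=np.clip(255*(c/255.)**.6,0,255).astype('uint8')
cv2.imwrite('pics/w2c.png',cv2.resize(c,(720,600),interpolation=cv2.INTER_CUBIC))
E
```

```text
1.7 [0.49005159 0.25131303 0.1904282 ] [-0.62496484  0.08836789 -0.66521877]
275 155
```

View pics/w2c.png

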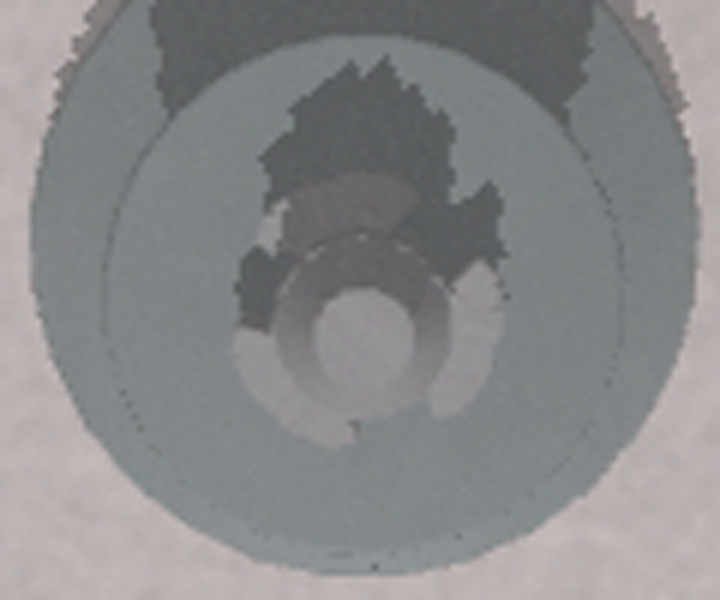

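The crop shows the bright shoulder sectors at lower left, right and top. The keyways lie between them, at bottom (395,425), upper right (455,235) and left (255,285).

```bash
python3 - <<'E'
from h import *
from scipy.optimize import least_squares
d=np.load('w2.npy',allow_pickle=True).item()
f=lambda x,y,z:onz(d,215+(x-.0)/6-.4,105+y/6-.4,z)[:2]
E=[(350,440),(237,328),(432,415),(487,262),(275,215),(415,188)]
P=np.array([f(*e,.082) for e in E])
out=np.array([f(*e,.082) for e in [(237,335),(250,375),(285,420),(325,442),(350,442),(460,405),(490,360),(502,310)]])
r=least_squares(lambda q:np.hypot(*(out-q[:2]).T)-.018,[.525,.234]);c=r.x;print('shoulder c',c,(r.fun*1e3).round(2))
# flange circle z=.07
fl=np.array([f(*e,.07) for e in [(103,270),(365,35),(622,270),(185,480),(160,115),(578,160)]])
r=least_squares(lambda q:np.hypot(*(fl-q[:2]).T)-q[2],[.525,.234,.035]);print('flange',r.x,(r.fun*1e3).round(2))
tip=f(364,345,.102);print('tip',tip)
for cc in(c,r.x[:2]):
  A=np.degrees(np.arctan2(*(P-cc).T[::-1]));print(A.round(1),(np.hypot(*(P-cc).T)*1e3).round(1))
  q=[(A[0],A[2]),(A[3],A[5]),(A[4],A[1])]
  m=[np.degrees(np.angle(np.exp(1j*np.radians(x))+np.exp(1j*np.radians(y)))) for x,y in q];print('keyways',np.round(m,1),np.mod(m,120).round(1))
E
```

```text
shoulder c [0.52485849 0.23401754] [-1.07 -0.54  0.28  0.66  0.01 -0.15 -0.49 -0.61]
flange [0.52418489 0.23526784 0.03450168] [-0.2  -0.5   0.66 -0.25  0.81 -0.51]
tip [0.52290424 0.23509372]
[ 149.2   76.4 -173.3  -95.3   21.5  -47.4] [17.8 16.7 16.7 16.2 15.9 15.7]
keyways [168.  -71.3  49. ] [48.  48.7 49. ]
[ 151.8   73.  -168.6  -92.7   16.5  -48.5] [16.5 15.7 16.2 17.4 16.1 17.1]
keyways [171.6 -70.6  44.7] [51.6 49.4 44.7]
```

Keyways are at about 48.7° (mod 120) and the spindle axis at about (0.524, 0.2347). Off to the wheel.

Call:
{"op": "jog_arm", "data": {
  "translation": [
    [0.2,0.42,0],
    [0.39,0.84,0]
  ],
  "turn": [0,0]
}}

```text
clock: 1.95
position: [0.4911, 0.1579, 0.1903]
orientation: [[0.913, -0.409, 0.001], [-0.409, -0.913, 0.001], [0.001, -0.001, -1.0]]
wrist_force: [-0.2, -0.3, -0.6]
opening: 0.0859
gripper_force: 0.0
```

Call:
{"op": "jog_arm", "data": {
  "translation": [
    [0.2,0.42,0],
    [0.39,0.84,0]
  ],
  "turn": [0,0]
}}

```text
clock: 2.2
position: [0.4924, 0.0646, 0.1906]
orientation: [[0.912, -0.409, 0.002], [-0.409, -0.912, 0.001], [0.002, -0.002, -1.0]]
wrist_force: [0.7, 0.2, 0.2]
opening: 0.0854
gripper_force: 0.0
```

Call:
{"op": "jog_arm", "data": {
  "translation": [
    [0.2,0.42,0],
    [0.39,0.84,0]
  ],
  "turn": [0,0]
}}

```text
clock: 2.45
position: [0.4936, -0.0281, 0.1907]
orientation: [[0.912, -0.41, 0.002], [-0.41, -0.912, 0.0], [0.002, -0.001, -1.0]]
wrist_force: [-0.0, 0.4, -0.4]
opening: 0.0854
gripper_force: 0.0
```

Call:
{"op": "jog_arm", "data": {
  "translation": [
    [0.2,0.42,0],
    [0.39,0.84,0]
  ],
  "turn": [0,0]
}}

```text
clock: 2.7
position: [0.4948, -0.1209, 0.1907]
orientation: [[0.912, -0.41, 0.002], [-0.41, -0.912, 0.0], [0.002, -0.001, -1.0]]
wrist_force: [0.8, 0.4, 0.1]
opening: 0.0851
gripper_force: 0.0
```

Call:
{"op": "jog_arm", "data": {
  "translation": [
    [0.2,0.42,0],
    [0.39,0.84,0],
    [0.39,0.84,0],
    [0.39,0.84,0]
  ],
  "turn": [0,0,0,0]
}}

```text
clock: 3.2
position: [0.4958, -0.2123, 0.19]
orientation: [[0.912, -0.411, 0.001], [-0.411, -0.912, -0.0], [0.001, -0.0, -1.0]]
wrist_force: [-0.7, -0.4, -0.6]
opening: 0.0853
gripper_force: 0.0
```

```bash
python3 - <<'E'
from h import *
d=grab('wrist');np.save('w3.npy',d,allow_pickle=True)
s=robot.observe();print(s['clock'],s['position'],s['joints'].round(2))
u,v=proj(d,[.526,-.223,.02])[0].astype(int);print(u,v)
v=max(v,75);c=d['pixels'][v-75:v+75,u-90:u+90,::-1];print(c.shape)
c=np.clip(255*(c/255.)**.7,0,255).astype('uint8')
cv2.imwrite('pics/w3c.png',cv2.resize(c,None,fx=4,fy=4,interpolation=cv2.INTER_CUBIC))
E
```

```text
3.25 [ 0.49577139 -0.21197231  0.18992269] [-0.03 -0.12 -0.16 -0.   -1.53  1.18]
271 154
(150, 180, 3)
```

View pics/w3c.png

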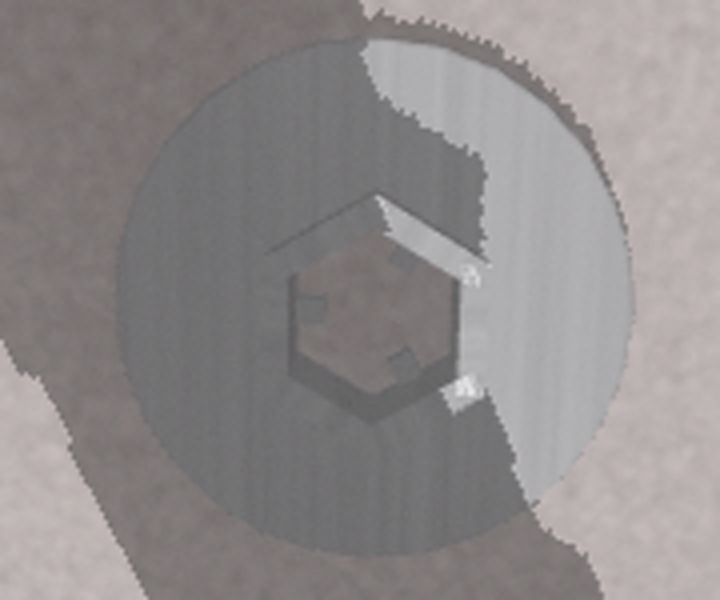

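The crop shows the wheel head's disc centred at about (375,297). Its hub flats face image left and right, nearly along the jaw line. The tabs are at (312,308), (402,258) and (405,358).

```bash
python3 - <<'E'
from h import *
from scipy.optimize import least_squares
d=np.load('w3.npy',allow_pickle=True).item()
f=lambda x,y,z:onz(d,181+x/4-.4,79+y/4-.4,z)[:2]
fl=np.array([f(*e,.008) for e in [(117,285),(365,38),(633,300),(370,557),(190,115),(210,490),(575,120),(555,480)]])
r=least_squares(lambda q:np.hypot(*(fl-q[:2]).T)-q[2],[.525,-.22,.065]);c=r.x[:2];print('disc',r.x,(r.fun*1e3).round(1))
h=np.array([f(*e,.036) for e in [(290,278),(290,374),(375,422),(458,374),(458,278),(376,237)]]);print('bore c',h.mean(0),f(374,328,.036))
A=np.degrees(np.arctan2(*(h-h.mean(0)).T[::-1]));print('flats mod60',np.mod(A+30,60).round(1))
o=np.array([f(*e,.036) for e in [(378,192),(487,262),(268,255)]]);print((np.hypot(*(o-h.mean(0)).T)*1e3).round(1),np.mod(np.degrees(np.arctan2(*(o-h.mean(0)).T[::-1]))+30,60).round(1))
for e in [(325,310),(400,270),(397,352)]:
  p=f(*e,.008)-c;print('tab',np.degrees(np.arctan2(p[1],p[0])).round(1),np.hypot(*p).round(4))
s=robot.observe();print('TCP',s['position'],'yaw y',np.degrees(np.arctan2(s['orientation'][1,1],s['orientation'][0,1])))
for cc in (c,h.mean(0)): print('shift tool',(s['orientation'].T@np.array([*(cc-s['position'][:2]),0]))[:2])
E
```

```text
disc [ 0.52160931 -0.22457621  0.06428637] [ 0.3 -0.7 -0.6  0.8 -0.1 -0.6  1.2 -0.5]
bore c [ 0.52122072 -0.22391538] [ 0.52129522 -0.22382528]
flats mod60 [5.  4.3 6.  6.9 6.7 4.7]
[30.2 29.4 29. ] [4.2 6.2 1.2]
tab 66.7 0.0129
tab -55.1 0.0112
tab -178.9 0.0119
TCP [ 0.49577139 -0.21197231  0.18992269] yaw y -114.20482740721741
shift tool [0.02873398 0.00090229]
shift tool [0.02810861 0.00045888]
```

Wheel centre is about (0.5214, -0.2243), tabs at about 65.5° (mod 120), and the jaw line already sits at 65.8°. I descend over the hub, and later turn about +17° about tool z (−17° in world).

Call:
{"op": "jog_arm", "data": {
  "translation": [
    [0.284,0.007,0.3],
    [0.284,0.007,0.7],
    [0.284,0.007,1.0]
  ],
  "turn": [0,0,0],
  "gripper": 1
}}

```text
clock: 3.62
position: [0.521, -0.2237, 0.0878]
orientation: [[0.912, -0.409, -0.001], [-0.409, -0.912, 0.0], [-0.001, -0.0, -1.0]]
wrist_force: [0.8, -0.3, 0.4]
opening: 0.0856
gripper_force: 0.0
```

Call:
{"op": "jog_arm", "data": {
  "translation": [
    [0,0,0.2],
    [0,0,0.4],
    [0,0,0.4],
    [0,0,0.4]
  ],
  "turn": [0,0,0,0]
}}

```text
clock: 4.12
position: [0.5217, -0.2252, 0.0509]
orientation: [[0.912, -0.41, 0.002], [-0.41, -0.912, -0.001], [0.002, 0.0, -1.0]]
wrist_force: [0.3, -0.1, -0.4]
opening: 0.0856
gripper_force: 0.0
```

```bash
python3 - <<'E'
from h import *
s=robot.observe();R=s['orientation'];p=s['position'];print(s['clock'],p,s['wrist_force'],robot.tips_ahead)
print(R.T@(np.array([.5214,-.2243,.018])-p),R.round(4))
E
```

```text
4.125 [ 0.52168661 -0.22520472  0.05086979] [ 0.26477012 -0.1281359  -0.38628148] 0.008
[-0.00070219 -0.00070804  0.03286836] [[ 9.119e-01 -4.104e-01  1.900e-03]
 [-4.104e-01 -9.119e-01 -9.000e-04]
 [ 2.100e-03  0.000e+00 -1.000e+00]]
```

Call:
{"op": "jog_arm", "data": {
  "translation": [
    [-0.007,-0.007,0.16],
    [-0.007,-0.007,0.32],
    [-0.007,-0.007,0.325],
    [-0.007,-0.007,0.325]
  ],
  "turn": [0,0,0,0]
}}

```text
clock: 4.62
position: [0.5204, -0.2246, 0.0168]
orientation: [[0.912, -0.411, -0.0], [-0.411, -0.912, -0.0], [-0.0, 0.001, -1.0]]
wrist_force: [-0.2, 1.1, -0.7]
opening: 0.0851
gripper_force: 0.0
```

Call:
{"op": "jog_arm", "data": {
  "translation": [
    [0,0,0],
    [0,0,0],
    [0,0,0],
    [0,0,0],
    [0,0,0]
  ],
  "turn": [0,0,0,0,0],
  "gripper": -1,
  "squeeze": 60
}}

```text
clock: 5.25
position: [0.5214, -0.2243, 0.0179]
orientation: [[0.912, -0.411, 0.002], [-0.411, -0.912, -0.0], [0.002, -0.001, -1.0]]
wrist_force: [0.2, 2.6, 4.7]
opening: 0.0508
gripper_force: 66.2
```

Call:
{"op": "jog_arm", "data": {
  "translation": [
    [0,0,0],
    [0,0,0],
    [0,0,0]
  ],
  "turn": [0,0,0]
}}

```text
clock: 5.62
position: [0.5214, -0.2243, 0.0179]
orientation: [[0.912, -0.411, 0.002], [-0.411, -0.912, -0.0], [0.002, -0.001, -1.0]]
wrist_force: [0.5, 2.8, 5.1]
opening: 0.051
gripper_force: 66.1
```

Gripped (opening 51 mm against the 52 mm hub). Lift, then look once for fit.

Call:
{"op": "jog_arm", "data": {
  "translation": [
    [0,0,-0.2],
    [0,0,-0.5],
    [0,0,-0.9]
  ],
  "turn": [0,0,0]
}}

```text
clock: 6.0
position: [0.5185, -0.224, 0.1047]
orientation: [[0.911, -0.412, -0.006], [-0.412, -0.911, 0.001], [-0.006, 0.001, -1.0]]
wrist_force: [0.6, 0.4, -4.3]
opening: 0.0511
gripper_force: 65.0
```

Call:
{"op": "jog_arm", "data": {
  "translation": [
    [0,0,-0.4],
    [0,0,-0.7],
    [0,0,-0.7],
    [0,0,-0.7],
    [0,0,-0.7]
  ],
  "turn": [0,0,0,0,0]
}}

```text
clock: 6.62
position: [0.5195, -0.2241, 0.1742]
orientation: [[0.911, -0.411, -0.004], [-0.411, -0.911, 0.001], [-0.004, 0.001, -1.0]]
wrist_force: [0.3, -0.6, -4.4]
opening: 0.0509
gripper_force: 65.2
```

```bash
python3 - <<'E'
from h import *
d=grab('wrist');np.save('w4.npy',d,allow_pickle=True)
s=robot.observe();print(s['clock'],s['position'],s['wrist_force'],s['torque'],s['opening'])
c=d['pixels'][100:400,80:480,::-1]
c=np.clip(255*(c/255.)**.6,0,255).astype('uint8')
cv2.imwrite('pics/w4c.png',cv2.resize(c,None,fx=2,fy=2,interpolation=cv2.INTER_CUBIC))
E
```

```text
6.675 [ 0.51970762 -0.22421492  0.17468577] [ 0.34034396 -0.65112507 -3.70006008] [-0.01865161  0.02064703 -0.02667603] 0.05107882492652651
```

View pics/w4c.png

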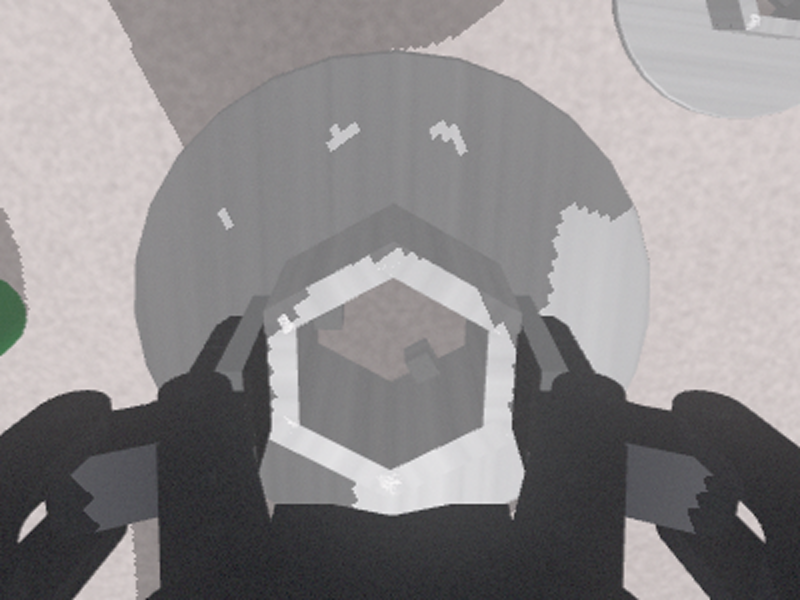

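The picture shows the wheel held flat and square in the jaws. The bore's top corners are (297,325), (300,420), (392,470), (483,428), (490,330) and (395,275), with a tab at (330,318). I work out the held axis and the travel.

```bash
python3 - <<'E'
from h import *
d=np.load('w4.npy',allow_pickle=True).item()
s=robot.observe();R=s['orientation'];p=s['position']
h=np.array([onz(d,80+x/2-.25,100+y/2-.25,p[2]+.018) for x,y in [(297,325),(300,420),(392,470),(483,428),(490,330),(395,275)]])
a=h.mean(0);print('axis in tool',(R.T@(a-p)).round(4),'radii',np.hypot(*(h-a)[:,:2].T).round(4))
print('flats',np.mod(np.degrees(np.arctan2(*(h-a)[:,1::-1].T))+30,60).round(1))
y=np.degrees(np.arctan2(R[1,1],R[0,1]));print('y mod60',y%60)
print('need',R.T@(np.array([.524,.2347,p[2]])-p), s['joints'].round(2))
E
```

```text
axis in tool [ 0.0001  0.0016 -0.018 ] radii [0.0227 0.0222 0.0229 0.0228 0.0224 0.0228]
flats [4.1 3.3 5.3 3.1 4.4 4.7]
y mod60 5.714677626377238
need [-1.84830536e-01 -4.20070157e-01  2.49663770e-04] [-0.05 -0.04 -0.12 -0.   -1.5   1.2 ]
```

Call:
{"op": "jog_arm", "data": {
  "translation": [
    [-0.1,-0.24,0],
    [-0.24,-0.54,0],
    [-0.37,-0.84,0]
  ],
  "turn": [0,0,0]
}}

```text
clock: 7.05
position: [0.5208, -0.1318, 0.1758]
orientation: [[0.911, -0.412, -0.001], [-0.412, -0.911, -0.0], [-0.001, 0.001, -1.0]]
wrist_force: [-0.3, -0.5, -3.6]
opening: 0.0508
gripper_force: 65.0
```

Call:
{"op": "jog_arm", "data": {
  "translation": [
    [-0.12,-0.28,0],
    [-0.24,-0.56,0],
    [-0.37,-0.84,0]
  ],
  "turn": [0,0,0]
}}

```text
clock: 7.42
position: [0.5217, -0.0399, 0.1758]
orientation: [[0.912, -0.411, -0.001], [-0.411, -0.912, -0.0], [-0.001, 0.001, -1.0]]
wrist_force: [1.6, 0.8, -4.5]
opening: 0.0509
gripper_force: 65.0
```

Call:
{"op": "jog_arm", "data": {
  "translation": [
    [-0.12,-0.28,0],
    [-0.24,-0.56,0],
    [-0.37,-0.84,0]
  ],
  "turn": [0,0,0]
}}

```text
clock: 7.8
position: [0.5225, 0.0519, 0.1759]
orientation: [[0.912, -0.411, -0.001], [-0.411, -0.912, -0.001], [-0.001, 0.001, -1.0]]
wrist_force: [1.2, -0.1, -3.5]
opening: 0.0506
gripper_force: 65.0
```

Call:
{"op": "jog_arm", "data": {
  "translation": [
    [-0.12,-0.28,0],
    [-0.24,-0.56,0],
    [-0.37,-0.84,0]
  ],
  "turn": [0,0,0]
}}

```text
clock: 8.18
position: [0.5233, 0.1436, 0.1758]
orientation: [[0.912, -0.411, -0.001], [-0.411, -0.912, -0.001], [-0.001, 0.001, -1.0]]
wrist_force: [1.2, 0.0, -5.4]
opening: 0.051
gripper_force: 65.1
```

Call:
{"op": "jog_arm", "data": {
  "translation": [
    [-0.12,-0.28,0],
    [-0.24,-0.56,0],
    [-0.37,-0.84,0],
    [-0.37,-0.84,0],
    [-0.37,-0.84,0]
  ],
  "turn": [0.015,0.03,0.045,0.045,0.045]
}}

```text
clock: 8.8
position: [0.5243, 0.2341, 0.176]
orientation: [[0.761, -0.648, -0.001], [-0.648, -0.761, -0.001], [-0.0, 0.002, -1.0]]
wrist_force: [0.1, -0.0, -4.1]
opening: 0.0508
gripper_force: 65.1
```

```bash
python3 - <<'E'
from h import *
d=grab('wrist');np.save('w5.npy',d,allow_pickle=True)
s=robot.observe();R=s['orientation'];p=s['position'];print(s['clock'],p,s['wrist_force'],s['opening'])
print(np.degrees(np.arctan2(R[1,1],R[0,1]))%120, R.T@(np.array([.524,.2347,p[2]])-p),R[:,2])
c=d['pixels'][200:370,150:400,::-1]
c=np.clip(255*(c/255.)**.6,0,255).astype('uint8')
cv2.imwrite('pics/w5c.png',cv2.resize(c,None,fx=3.2,fy=3.2,interpolation=cv2.INTER_CUBIC))
E
```

```text
8.85 [0.52443639 0.2338823  0.17630233] [-0.33350539 -0.14562926 -4.07339068] 0.05139586350877015
109.53732414342034 [-8.62672197e-04 -3.38933522e-04 -4.05461127e-07] [-6.06168979e-04 -8.19354864e-04 -9.99999481e-01]
```

View pics/w5c.png

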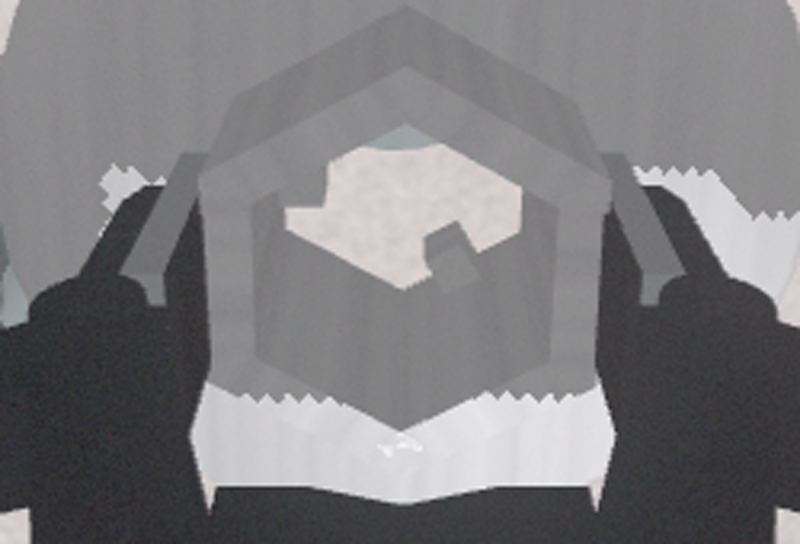

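The spindle is hidden below the line of sight. The stand's edge arc at (405,140) is symmetric about the bore centre (405), so sideways alignment is good. Descend gradually, feeling forces.

Call:
{"op": "jog_arm", "data": {
  "translation": [
    [-0.09,-0.1,0.25],
    [-0.09,-0.1,0.5],
    [-0.09,-0.1,0.54],
    [-0.09,-0.1,0.54]
  ],
  "turn": [0,0,0,0]
}}

```text
clock: 9.35
position: [0.5246, 0.2474, 0.1236]
orientation: [[0.76, -0.65, 0.001], [-0.65, -0.76, -0.0], [0.001, -0.0, -1.0]]
wrist_force: [-0.2, -0.3, -4.0]
opening: 0.0507
gripper_force: 64.9
```

Call:
{"op": "jog_arm", "data": {
  "translation": [
    [0,0,0.03],
    [0,0,0.06],
    [0,0,0.09],
    [0,0,0.09]
  ],
  "turn": [0,0,0,0]
}}

```text
clock: 9.85
position: [0.5252, 0.2482, 0.119]
orientation: [[0.761, -0.649, 0.005], [-0.649, -0.761, 0.001], [0.003, -0.004, -1.0]]
wrist_force: [-9.5, -1.9, 14.7]
opening: 0.051
gripper_force: 67.4
```

```bash
python3 - <<'E'
from h import *
d=grab('wrist');np.save('w6.npy',d,allow_pickle=True)
s=robot.observe();R=s['orientation'];p=s['position'];print(s['clock'],p,s['wrist_force'],s['torque'])
print(R.T@(np.array([.5243,.2352,p[2]])-p),R[:,2])
c=d['pixels'][200:370,150:400,::-1]
c=np.clip(255*(c/255.)**.6,0,255).astype('uint8')
cv2.imwrite('pics/w6c.png',cv2.resize(c,None,fx=3.2,fy=3.2,interpolation=cv2.INTER_CUBIC))
E
```

```text
9.9 [0.52522183 0.24824613 0.11900781] [-8.11793818 -1.48337075 13.88091994] [-0.74181677  2.89444539 -0.12235011]
[ 7.76043985e-03  1.05274041e-02 -2.31676161e-05] [ 0.00484446  0.00143352 -0.99998724]
```

View pics/w6c.png

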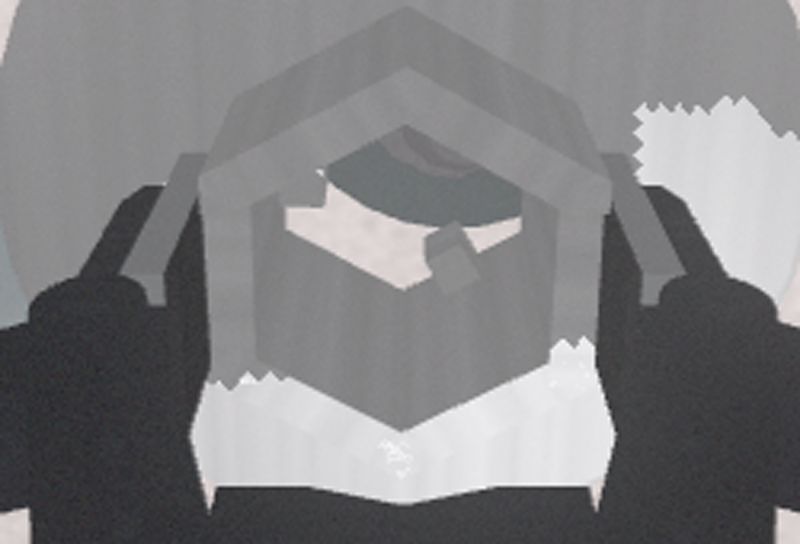

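I mis-scaled the last sideways shift by ten: the picture shows the spindle off toward the upper right, and the force rose to 14 N. So I back up and correct.

Call:
{"op": "jog_arm", "data": {
  "translation": [
    [0,0,-0.06],
    [0,0,-0.08],
    [0.04,0.05,-0.08],
    [0.078,0.105,-0.08],
    [0.078,0.105,-0.08]
  ],
  "turn": [0,0,0,0,0]
}}

```text
clock: 10.52
position: [0.5232, 0.2342, 0.1215]
orientation: [[0.76, -0.65, -0.0], [-0.65, -0.76, -0.0], [0.0, 0.001, -1.0]]
wrist_force: [0.1, -0.0, -3.8]
opening: 0.0509
gripper_force: 65.1
```

Call:
{"op": "jog_arm", "data": {
  "translation": [
    [0,0,0],
    [0,0,0]
  ],
  "turn": [0,0]
}}

```text
clock: 10.78
position: [0.5233, 0.235, 0.1217]
orientation: [[0.761, -0.649, -0.0], [-0.649, -0.761, -0.0], [0.0, 0.0, -1.0]]
wrist_force: [0.1, -0.2, -3.5]
opening: 0.0512
gripper_force: 65.1
```

```bash
python3 - <<'E'
from h import *
d=grab('wrist');np.save('w7.npy',d,allow_pickle=True)
s=robot.observe();R=s['orientation'];p=s['position'];print(s['clock'],p,s['wrist_force'],s['torque'],s['opening'])
print(R.T@(np.array([.5243,.2352,p[2]])-p),R[:,2],np.degrees(np.arctan2(R[1,1],R[0,1]))%120)
c=d['pixels'][200:370,150:400,::-1]
c=np.clip(255*(c/255.)**.6,0,255).astype('uint8')
cv2.imwrite('pics/w7c.png',cv2.resize(c,None,fx=3.2,fy=3.2,interpolation=cv2.INTER_CUBIC))
E
```

```text
10.825 [0.52328927 0.23500596 0.12175239] [ 0.70391191  0.65041493 -3.87783339] [ 0.05194383 -0.03047896 -0.02963269] 0.05121140047674218
[ 6.42856980e-04 -8.03710964e-04 -5.47964205e-08] [-3.03836880e-05 -1.24134675e-04 -9.99999992e-01] 109.52231763350767
```

View pics/w7c.png

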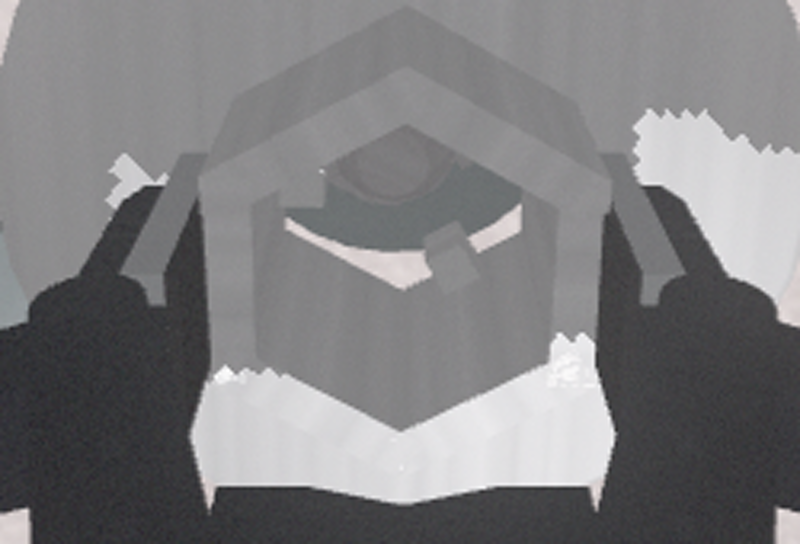

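The spindle nose now shows inside the bore at about (395,165), roughly 1 mm toward −y. I nudge and descend in small steps by feel.

Call:
{"op": "jog_arm", "data": {
  "translation": [
    [0.005,-0.01,0],
    [0.005,-0.01,0.02],
    [0.005,-0.01,0.04],
    [0.005,-0.01,0.06],
    [0.005,-0.01,0.06]
  ],
  "turn": [0,0,0,0,0]
}}

```text
clock: 11.45
position: [0.5242, 0.2353, 0.1154]
orientation: [[0.761, -0.649, -0.0], [-0.649, -0.761, -0.0], [-0.0, 0.001, -1.0]]
wrist_force: [-0.4, -1.2, -5.1]
opening: 0.0506
gripper_force: 65.1
```

Call:
{"op": "jog_arm", "data": {
  "translation": [
    [0,0,0.03],
    [0,0,0.06],
    [0,0,0.09],
    [0,0,0.09]
  ],
  "turn": [0,0,0,0]
}}

```text
clock: 11.95
position: [0.5241, 0.2352, 0.1063]
orientation: [[0.761, -0.649, -0.001], [-0.649, -0.761, -0.001], [-0.0, 0.001, -1.0]]
wrist_force: [0.1, 0.6, -4.4]
opening: 0.051
gripper_force: 65.1
```

Call:
{"op": "jog_arm", "data": {
  "translation": [
    [0,0,0.02],
    [0,0,0.04],
    [0,0,0.06],
    [0,0,0.075],
    [0,0,0.075]
  ],
  "turn": [0,0,0,0,0]
}}

```text
clock: 12.58
position: [0.5243, 0.2353, 0.0991]
orientation: [[0.761, -0.649, -0.0], [-0.649, -0.761, -0.0], [-0.0, 0.0, -1.0]]
wrist_force: [0.1, -1.0, -4.3]
opening: 0.0512
gripper_force: 65.1
```

Call:
{"op": "jog_arm", "data": {
  "translation": [
    [0,0,0.015],
    [0,0,0.03],
    [0,0,0.03]
  ],
  "turn": [0,0,0]
}}

```text
clock: 12.95
position: [0.5242, 0.2353, 0.0961]
orientation: [[0.761, -0.649, -0.0], [-0.649, -0.761, -0.0], [-0.0, 0.0, -1.0]]
wrist_force: [0.4, 0.9, -4.6]
opening: 0.0509
gripper_force: 65.1
```

Tabs are in the keyways with no contact force. Continue to just above home.

Call:
{"op": "jog_arm", "data": {
  "translation": [
    [0,0,0.02],
    [0,0,0.04],
    [0,0,0.06],
    [0,0,0.073],
    [0,0,0.073]
  ],
  "turn": [0,0,0,0,0]
}}

```text
clock: 13.58
position: [0.5243, 0.2353, 0.0888]
orientation: [[0.761, -0.649, -0.0], [-0.649, -0.761, -0.0], [0.0, 0.0, -1.0]]
wrist_force: [-0.1, 1.0, -3.9]
opening: 0.0507
gripper_force: 65.1
```

Call:
{"op": "jog_arm", "data": {
  "translation": [
    [0,0,0.005],
    [0,0,0.01],
    [0,0,0.01]
  ],
  "turn": [0,0,0]
}}

```text
clock: 13.95
position: [0.5244, 0.2354, 0.0881]
orientation: [[0.761, -0.649, 0.0], [-0.649, -0.761, -0.0], [0.0, -0.0, -1.0]]
wrist_force: [0.7, -0.1, -3.7]
opening: 0.0507
gripper_force: 65.1
```

Call:
{"op": "jog_arm", "data": {
  "translation": [
    [0,0,0.005],
    [0,0,0.01],
    [0,0,0.01]
  ],
  "turn": [0,0,0]
}}

```text
clock: 14.32
position: [0.5244, 0.2354, 0.088]
orientation: [[0.761, -0.649, 0.001], [-0.649, -0.761, 0.0], [0.0, -0.0, -1.0]]
wrist_force: [-5.8, -0.8, 3.0]
opening: 0.051
gripper_force: 66.1
```

Seated on the flange (z force turned positive at home height). Release and withdraw straight up.

Call:
{"op": "jog_arm", "data": {
  "translation": [
    [0,0,-0.01],
    [0,0,-0.01],
    [0,0,-0.01],
    [0,0,-0.01],
    [0,0,-0.01]
  ],
  "turn": [0,0,0,0,0],
  "gripper": 1
}}

```text
clock: 14.95
position: [0.5244, 0.2353, 0.088]
orientation: [[0.761, -0.649, 0.0], [-0.649, -0.761, -0.0], [0.0, 0.0, -1.0]]
wrist_force: [-0.1, -0.5, 0.1]
opening: 0.0855
gripper_force: 0.0
```

Call:
{"op": "jog_arm", "data": {
  "translation": [
    [0,0,0],
    [0,0,-0.1],
    [0,0,-0.4],
    [0,0,-0.8],
    [0,0,-1.0]
  ],
  "turn": [0,0,0,0,0]
}}

```text
clock: 15.58
position: [0.5251, 0.2357, 0.1914]
orientation: [[0.761, -0.649, 0.004], [-0.649, -0.761, 0.002], [0.001, -0.004, -1.0]]
wrist_force: [-0.0, -0.5, -1.3]
opening: 0.0855
gripper_force: 0.0
```

Call:
{"op": "jog_arm", "data": {
  "translation": [
    [0,0,-0.1],
    [0,0,-0.2],
    [0,0,-0.2],
    [0,0,-0.2]
  ],
  "turn": [0,0,0,0]
}}

```text
clock: 16.08
position: [0.524, 0.2353, 0.2069]
orientation: [[0.761, -0.649, -0.001], [-0.649, -0.761, -0.001], [-0.0, 0.002, -1.0]]
wrist_force: [-0.6, -0.3, -1.0]
opening: 0.086
gripper_force: 0.0
```

```bash
python3 - <<'E'
from h import *
from scipy.optimize import least_squares
d=grab('wrist');s=robot.observe();print(s['clock'],s['position'],s['wrist_force'],s['opening'])
g=cv2.cvtColor(d['pixels'],cv2.COLOR_RGB2GRAY);np.save('w8.npy',d,allow_pickle=True)
c0=np.array([.5243,.2352]);th=np.radians(np.arange(0,360,15))
# disc-edge check: strongest radial gradient near expected rim, then fit circle at assumed height
for z in (.078,.090):
  P=[]
  for t in th:
    rr=np.arange(.055,.078,.0003);uv=proj(d,[[c0[0]+r*np.cos(t),c0[1]+r*np.sin(t),z] for r in rr])
    if (uv[:,0]<1).any() or (uv[:,0]>558).any() or (uv[:,1]<1).any() or (uv[:,1]>235).any(): continue
    v=cv2.remap(d['pixels'].astype('f4'),uv[:,0].astype('f4')[None],uv[:,1].astype('f4')[None],cv2.INTER_LINEAR)[0]
    gr=np.abs(v[6:]-v[:-6]).sum(1);k=gr.argmax()+3;P.append(c0+rr[k]*np.array([np.cos(t),np.sin(t)]))
  P=np.array(P);r=least_squares(lambda q:np.hypot(*(P-q[:2]).T)-q[2],[*c0,.065],loss='soft_l1',f_scale=.001);print(z,len(P),r.x.round(4),np.median(abs(r.fun)).round(5))
t=grab('top');o=np.load('top0.npy',allow_pickle=True).item()
for n,p in dict(green=[.54,.003,.058],red=[.711,-.097,.058],brush=[.711,.273,.08]).items():
  u,v=proj(t,p)[0].astype(int);A=t['pixels'][v-9:v+12,u-9:u+9].astype(int);B=o['pixels'][v-9:v+12,u-9:u+9].astype(int);print(n,abs(A-B).mean().round(1))
E
```

```text
16.125 [0.52403682 0.23524204 0.20693642] [-0.08755965 -0.22694464  0.25593327] 0.08526594482328886
0.078 16 [0.5232 0.2343 0.0645] 0.00048
0.09 15 [0.5245 0.2326 0.0627] 0.00048
green 35.5
red 3.5
brush 4.5
```

The rim fits home height: radius 64.5 mm at z=0.078, against 64.3 mm measured on the table. The green pot's pixels differ, possibly from the arm's moved shadow, so I check its place.

```bash
python3 - <<'E'
from h import *
o=[np.load(f'{n}0.npy',allow_pickle=True).item() for n in('top','side')];t=[grab('top'),grab('side')]
for k,p in ((0,[.54,.003,.03]),(1,[.54,.003,.03])):
  for d in(o[k],t[k]):
    u,v=proj(d,p)[0].astype(int);I=d['pixels'][v-25:v+25,u-25:u+25].astype(float)
    m=(I[...,1]>1.35*I[...,0])&(I[...,1]>1.2*I[...,2]);y,x=np.nonzero(m);print(m.sum(),x.mean()+u-25,y.mean()+v-25,I.mean())
E
```

```text
0 nan nan 114.62506666666667
0 nan nan 85.93746666666667
161 247.78881987577643 232.8944099378882 144.4808
161 247.98757763975158 232.9503105590062 118.92773333333334<stdin>:6: RuntimeWarning: Mean of empty slice.
  ret = ret.dtype.type(ret / rcount)
```

The green pot hasn't moved: its centroid is within 0.2 px of before, and only the shadow changed. Handing in.

```bash
python3 -c "
from rig import order
print(order.sign_off())"
```

```text
the job is handed in; nothing more can be done
None
```

The wheel head is on the spindle with its tabs in the keyways, flat on the flange and let go; the pots have not moved, and I handed the job in at about 16 s after one mis-scaled move pressed it lightly (about 15 N) on the spindle.

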